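Find the hidden release notch of a clamping fixture by touch and press its key

ROBOT

A 6-joint arm with a two-finger parallel gripper is mounted at the origin on a cart in front of the work surface, level with it; the furniture and walls round the work are solid. World frame = base frame: x ahead of the robot, y to its left, z up, the work surface at z = 0. Lengths are in m, angles in degrees, forces in N, time in s.
With the tool pointing down it reaches from about 0.4 to 0.825 m from the base axis. Payload 7 kg.
Tool frame: the origin (TCP) lies midway between the tips of the shut fingers; the grasp point (between the pads) lies 19 mm behind it; z points along the fingers, y is the direction in which the jaws open and shut (so a half turn about z gives the same grasp; the last joint's range is limited). The gripper opens to 88 mm and grips with 3 to 60 N. Pads are 19 mm wide; open, the fingers measure 130 mm over their backs; the gripper's body (78 mm by 193 mm) begins 47 mm behind the grasp point.
Start: joints at [86.35, 20.546, 0.682, 0, -70.136, -16.507], TCP at [0.233, 0.634, 0.227] pointing down, gripper open.
Joint ranges: [-176.03, 176.03], [-82.01, 121.73], [-58.28, 71.71], [-173.87, 95.51], [-174.79, -0.11], [-173.66, 173.66]. Speed limits (degrees/s): [136.94, 136.94, 172.46, 180, 180, 180].

INTERFACE

Orientations are given as a 3x3 rotation matrix whose columns are the frame's x, y, z axes.
In Python, from rig import robot gives the robot as it stands. Calls block until the motion is done:
- robot.goto(position, orientation): joint-space move of the TCP to a pose.
- robot.servo_line(position, ori=None, speed=0.15): straight line of the TCP; ori=None keeps the orientation; speed is the mean speed in m/s.
- robot.movej(angles): joint-space move.
- robot.move_gripper(opening): opening from 0.0 (shut) to 1.0 (fully open); the grip force is fixed at half the most; returns when the fingers have stopped.
- robot.dwell(seconds).
- robot.ik(position, orientation): joint angles nearest the present ones, or None.
- robot.grab_frame(name): name is "scene" or "top" or "wrist"; returns (picture, depth): 384x512x3 uint8, red, green, blue; 384x512 float32, m along the optical axis (not along the pixel's ray), 0 where there is no reading.
- robot.camera_info(name): a dict with "vfov" (degrees; the focal length in pixels is half the picture's height over the tangent of half this angle, whatever the lens; pixels are square), "cx", "cy" (the principal point, pixels), "k1" (the pictures are not rectified: a ray, as slopes to the right and down, at radius r is drawn at 1 + k1 r^2 times it, then the intrinsics apply), "view" (4x4, takes a point from world to camera coordinates); the wrist camera has in their place "T_tool_cam" (4x4, takes a point from camera to tool coordinates, whose origin is the TCP and whose axes are the flange's). Camera axes: x right, y down, z forward; pixel columns grow to the right and rows downward; lengths in m; the calibration is good to about 2 mm. A picture is of the moment at which its call begins: read the wrist's pose just before it. camera_info takes no time and is no camera call.
A pose or a line that the arm cannot do raises robot.Unreachable and nothing moves.
- robot.job_done(): hands the job in, once; it reports no verdict.
Readings, each from a call of its own:
- robot.read_t(): time.
- robot.read_qpos(): joint angles.
- robot.read_qvel(): joint speeds.
- robot.read_effort(): joint torques, N m.
- robot.read_position(): TCP position.
- robot.read_tcp_rot(): TCP orientation.
- robot.read_force(): force on the tool from outside, world axes, zero at the start.
- robot.read_ft_torque(): the same for the moment, N m.
- robot.read_grip_width(): opening from 0.0 (shut) to 1.0 (fully open).
Only numpy, scipy, OpenCV 4.12 (cv2) and the standard library are available. Lean on these libraries where they do the work, as an engineer would, in place of code of your own. Each camera call takes 0.05 s, during which the arm holds its last target.

TASK

The steel block on the bench is clamped in a grey quick-release fixture, whose release key is sunk in a notch somewhere in the dark rail along the fixture's far edge. Starting on top of that rail near its right-hand end, run a fingertip along it to the left until you feel the notch, then press the key inside fully down, so that the jaw backs off and stays open, and draw the hand clear. Do not push the jaw itself, leave the block where it lies, and do not lift, push or disturb it or anything else on the bench.

Things in the scene. Friction and masses are not known exactly. Their poses are not given: they have to be found in the camera images.
- fixture: Grey clamping fixture, fixed: bed plate 140 (x) x 340 (y) x 12 mm; origin at the centre of its underside, on the bench; x away from the robot (turned up to 0.28 rad), y to the robot's left, z up. Jaws and block stand on its near half, a dark steel rail on its far side (see edge_right, edge_left).
- edge_right (a point): Right-hand end (fixture x = 50, y = -160, z = 45 mm) of the rail, on the middle line of its flat, level top edge, 45 mm above the bench. The rail is a straight bar 24 mm wide and 320 mm long, unbroken but for a single notch. The first 80 mm from here are always unbroken. Behind the rail stands nothing.
- edge_left (a point): Left-hand end (fixture y = +160 mm) of the rail's top middle line. The notch is 40 mm long and cut through the rail's full width; its centre is 60, 100, 140, 180 or 220 mm from this end, which of them is unknown and differs each time. Closed fingers up to 36 mm along the rail fit it.
- backstop_top (a point): Middle of the top of an aluminium wall between jaws and rail, parallel to the rail, 60 mm above the bench: 8 mm thick, 240 mm long, with 18 mm of free space between it and the rail.
- release_key (a joint): Travel of the release key straight down, m: 0 up, 0.008 fully pressed. A dark steel pad 36 x 22 mm on the notch's floor, its top 7 mm below the rail's top edge when up, 15 mm below when pressed. About 5 N of friction (the jaw's included), no spring: it stays where it is pressed. It drives the jaw.
- jaw: Moving jaw of the fixture, grey, 56x19x30 mm, to the right of the block; origin at the foot of its clamping face. It backs off to the right (fixture -y) by 1.25 times the key's travel, 10 mm in all. The robot must not touch it.
- work_block_mid (a point): Centre of the dark steel block, 50x50x38 mm, about 0.5 kg, that lies loose between the jaws on the bed plate (its top 50 mm above the bench). Not to be moved.
- spanner: Bystander: open-end spanner, 42x197x8 mm, lying; origin at its underside. Not to be disturbed.
- brick: Bystander: yellow-brown firebrick, 101x121x57 mm; origin at its underside. Not to be disturbed.
- pliers: Bystander: pliers with red handles, 55x165x12 mm, lying; origin at its underside. Not to be disturbed.
- punch: Bystander: bright steel punch, 20x169x16 mm, lying; origin at its underside. Not to be disturbed.
- notebook: Bystander: brown pocket notebook, 133x94x12 mm, lying; origin at its underside. Not to be disturbed.
- wedge: Bystander: dark steel wedge, 28x85x24 mm, lying; origin at its underside. Not to be disturbed.
- hammer_ball: Bystander: hammer with wooden handle, 81x256x28 mm, lying; origin at its underside. Not to be disturbed.

How it is judged:
By the outcome, as a careful person would: the job done as asked, in the order asked, and still so for the second after the job is handed in, with the robot touching nothing.
It also fails if it takes over 67 s, if anything falls off the work surface, if the arm or the gripper's body presses on something with over 40 N, if the wrist force passes 120 N, or if a joint passes its speed limit or range.

## Working session

There is one attempt and no reset: what is moved stays moved. The work goes in short steps, each a Python script; the robot and the scene stay as the last script left them, time stands still between calls to the robot, and variables do not carry over. Pictures are saved under pics/ and viewed, and the job is handed in when it is done.

```bash
ls; mkdir -p pics
python3 - <<'E'
from rig import robot
import cv2,numpy as np
for n in ["scene","top","wrist"]:
    p,d=robot.grab_frame(n)
    cv2.imwrite(f"pics/{n}0.png",cv2.resize(p[:,:,::-1],None,fx=1.5,fy=1.5)); np.save(f"pics/{n}0.npy",d); np.save(f"pics/{n}0rgb.npy",p)
    print(n,robot.camera_info(n),d.min(),d.max())
print(robot.read_t(),robot.read_tcp_rot(),robot.read_force())
E
```

```text
pics
scene {'vfov': 48.06621637490653, 'cx': 257.05201224055617, 'cy': 190.8704742622181, 'k1': -0.109115505732257, 'view': array([[ 0.78790795, -0.61568231, -0.01167721, -0.45047566],
       [-0.3990241 , -0.49601688, -0.77119843,  0.28328325],
       [ 0.46902114,  0.61229286, -0.63648772,  1.23923082],
       [ 0.        ,  0.        ,  0.        ,  1.        ]])} 0.0 3.6640165
top {'vfov': 51.69678667382192, 'cx': 254.64331887895622, 'cy': 192.86405480617685, 'k1': -0.02599425208577166, 'view': array([[-0.02136546, -0.99975263, -0.00618028, -0.00230897],
       [-0.98569403,  0.02209794, -0.16708969,  0.58855858],
       [ 0.16718493,  0.00252192, -0.98592233,  1.33972081],
       [ 0.        ,  0.        ,  0.        ,  1.        ]])} 0.0 2.4660525
wrist {'vfov': 66.96171613119073, 'cx': 259.1736979642162, 'cy': 192.58046183141363, 'k1': -0.03590659006280219, 'T_tool_cam': array([[-5.20212492e-04, -9.52398649e-01, -3.04854954e-01,
         8.26437972e-02],
       [ 9.99999787e-01, -6.15320424e-04,  2.15899261e-04,
         1.03883556e-03],
       [-3.93205645e-04, -3.04854777e-01,  9.52398766e-01,
        -1.58155247e-01],
       [ 0.00000000e+00,  0.00000000e+00,  0.00000000e+00,
         1.00000000e+00]])} 0.0 1.4856092
0.15 [[ 9.38743997e-01 -3.44615178e-01 -2.94067205e-04]
 [-3.44615269e-01 -9.38743183e-01 -1.24582857e-03]
 [ 1.53277851e-04  1.27085414e-03 -9.99999181e-01]] [ 0.13217506  0.35886079 -0.39567442]
```

View pics/top0.png

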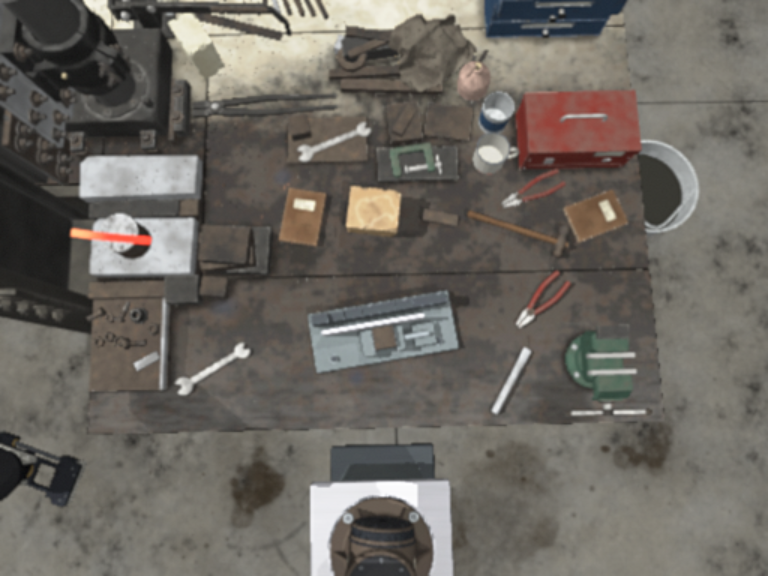

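View pics/scene0.png

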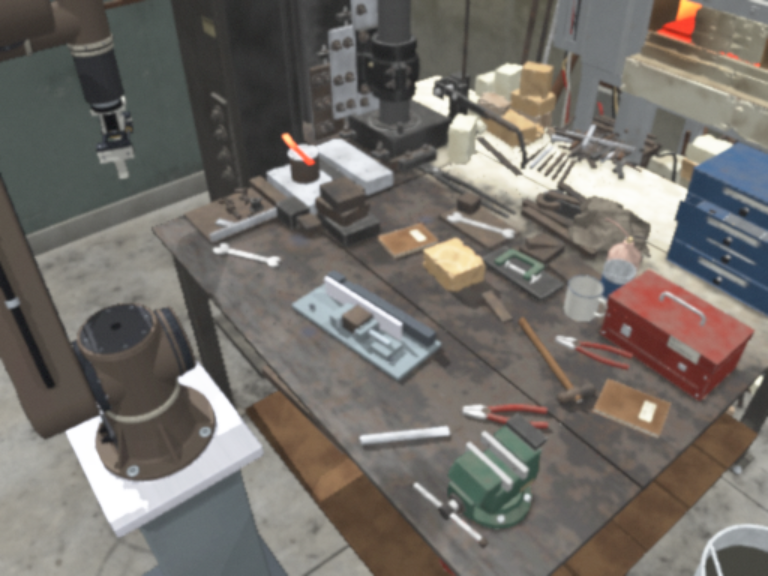

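View pics/wrist0.png

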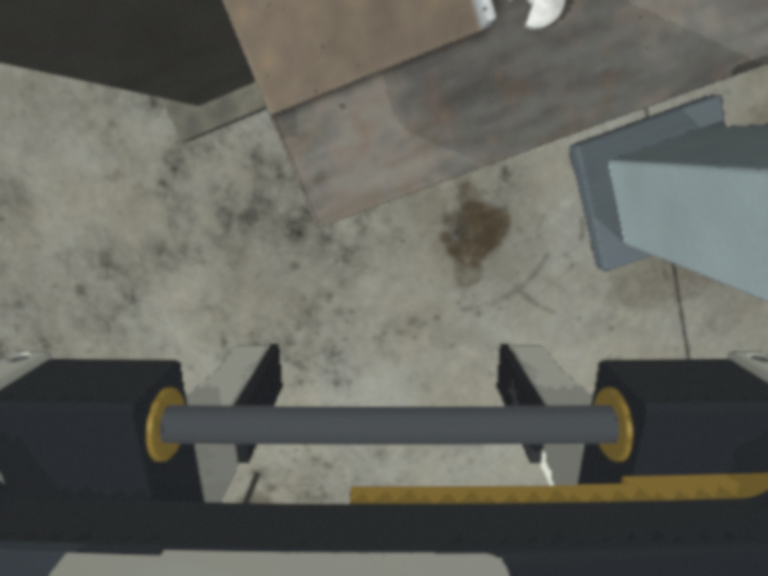

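The top view shows the fixture at about (383,331), with the rail on its far edge running from (310,312) to (453,297). In the scene view the rail is the dark bar behind the white wall, with no notch visible at this resolution. I'll zoom in and measure.

```bash
cat > h.py <<'E'
import numpy as np,cv2
from rig import robot
def K(ci):
    f=192/np.tan(np.radians(ci['vfov'])/2); return np.array([[f,0,ci['cx']],[0,f,ci['cy']],[0,0,1.]])
def slopes(ci,uv):
    return cv2.undistortPoints(np.array(uv,float).reshape(-1,1,2),K(ci),np.array([ci['k1'],0,0,0,0])).reshape(-1,2)
def cam2world(name,pose=None):
    ci=robot.camera_info(name)
    if name!='wrist': return np.linalg.inv(ci['view'])
    T=np.eye(4);T[:3,:3]=pose[1];T[:3,3]=pose[0]; return T@ci['T_tool_cam']
def onplane(name,uv,z,pose=None):
    T=cam2world(name,pose); s=slopes(robot.camera_info(name),uv)
    r=np.c_[s,np.ones(len(s))]@T[:3,:3].T; o=T[:3,3]
    return o+r*((z-o[2])/r[:,2])[:,None]
def cloud(name,d,pose=None):
    v,u=np.mgrid[0:384,0:512]; s=slopes(robot.camera_info(name),np.c_[u.ravel(),v.ravel()])
    P=np.c_[s,np.ones(len(s))]*d.ravel()[:,None]; T=cam2world(name,pose)
    return (P@T[:3,:3].T+T[:3,3]).reshape(384,512,3)
def project(name,P,pose=None):
    ci=robot.camera_info(name);V=np.linalg.inv(cam2world(name,pose))
    return cv2.projectPoints(np.array(P,float).reshape(-1,1,3),cv2.Rodrigues(V[:3,:3])[0],V[:3,3],K(ci),np.array([ci['k1'],0,0,0,0]))[0].reshape(-1,2)
E
python3 - <<'E'
from h import *
for n,(a,b,c,d) in dict(top=(190,320,185,260),scene=(180,310,170,265)).items():
    p=np.load(f"pics/{n}0rgb.npy")[c:d,a:b,::-1]
    cv2.imwrite(f"pics/{n}0z.png",cv2.resize(p,None,fx=6,fy=6,interpolation=cv2.INTER_CUBIC))
print(onplane('top',np.array([[310,312],[453,297]])/1.5,.045))
X=cloud('top',np.load('pics/top0.npy')); 
m=(abs(X[...,2]-.045)<.004)&(abs(X[...,1])<.25)&(X[...,0]>.35)&(X[...,0]<.8)
q=X[m];print(len(q));mm=(abs(X[...,2]-.06)<.005)&m*0
h=np.round(X[195:250:5,205:310:7,2]*1000).astype(int);print(h)
E
```

```text
[[ 0.53919993  0.15377172  0.045     ]
 [ 0.56713977 -0.18087145  0.045     ]]
755
[[-3  6 -1 -9  3 -4 -4 -2  4 -2  0  3 12 41  3]
 [-8  5  3  4 -4  6  3  4  8 47 51 43 43 46  0]
 [-1  3  2 -3 49 54 48 46 48 47 30 16 14 12  4]
 [12 49 38 38 48 47 23 12 18 10 58 63 18  9  0]
 [-1 50 21 11 17 15 67 66 32 18 13 25 14 10  5]
 [-1 13 62 60 20 12 40 51 54 12 25 23 23 10  8]
 [ 4 11 11  9 11 13 43 53 51 43 14 28 30 19  8]
 [ 2 11 14 13 11 15 47 51 53 48 12 13 10 15 11]
 [-3 17 12 17 11 10 45 10 17 15 15 15  6  2  1]
 [ 3 13  9 16 12 14 12 10  2  2 -2 -2  0  0 -1]
 [ 3 10 11 14  2  2  1  3  4 -1 -1  2  2  0  4]]
```

View pics/top0z.png

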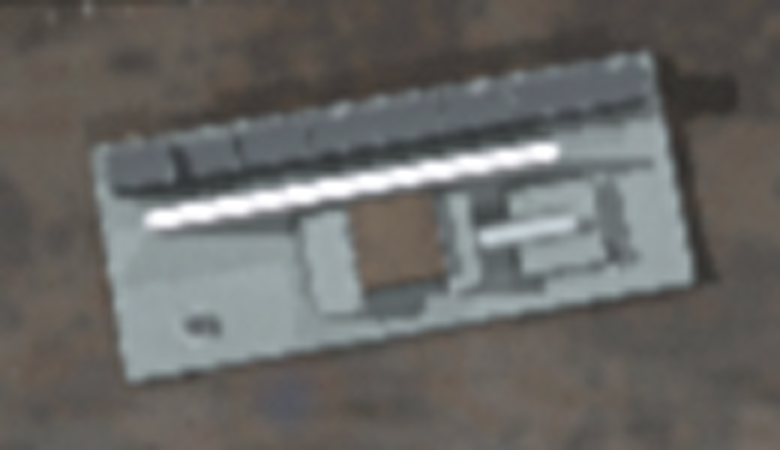

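View pics/scene0z.png

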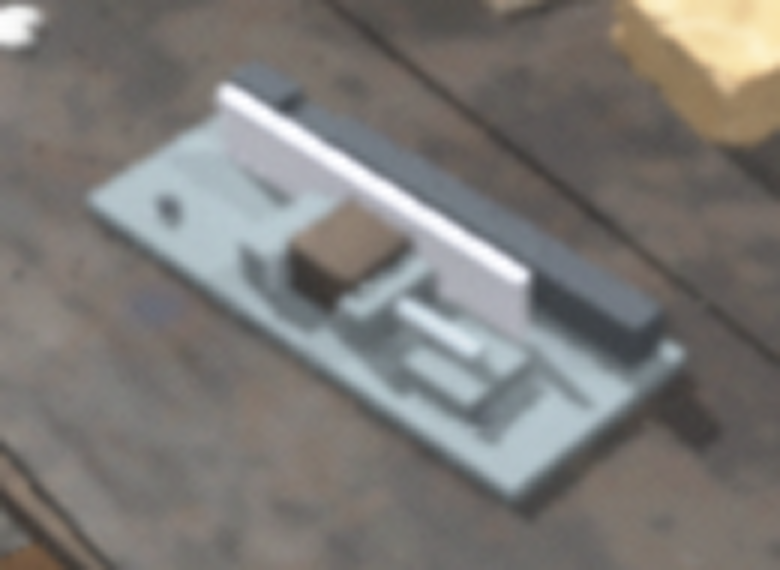

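The notch looks like a dark gap at zoom pixels (180–240, 155), about 60 mm from the left end. I'll treat that as a prior only and refine the pose with the wrist camera.

Run:
```python
from h import *
z=np.array([[108,166],[648,78],[180,160],[240,150]]);P=onplane('top',z/6+[190,185],.045);print(P)
d=P[0]-P[1];th=np.arctan2(-d[0],d[1]);print(th,np.linalg.norm(d))
c,s=np.cos(th),np.sin(th);R=np.array([[c,s,0],[s,-c,0],[0,0,-1]])
robot.move_gripper(0.0);print('t',robot.read_t(),robot.read_grip_width())
for i,p in enumerate([(0.45,0.03,0.32),(0.48,-0.06,0.24)]):
    print(robot.ik(p,R))
    robot.goto(p,R); robot.dwell(.1)
    pos=robot.read_position();rot=robot.read_tcp_rot();im,dp=robot.grab_frame('wrist')
    np.savez(f'pics/w{i+1}.npz',pos=pos,rot=rot,im=im,dp=dp)
    cv2.imwrite(f'pics/w{i+1}.png',cv2.resize(im[:,:,::-1],None,fx=1.5,fy=1.5)); print('t',robot.read_t(),pos,robot.read_force())
```

```text
[[ 0.52267346  0.14913345  0.045     ]
 [ 0.5674542  -0.16684358  0.045     ]
 [ 0.52527037  0.10717908  0.045     ]
 [ 0.53036277  0.07218329  0.045     ]]
0.14078394463594457 0.31913444962193854
t 1.575 0.0030501085708181663
[ 28.98234913  -4.22710358 -16.77534817   0.         -77.45175541
  69.08397672]
t 4.0333 [0.450124   0.03051295 0.31978147] [-0.14118009  0.10165998 -0.84757997]
[ 16.23439831   1.69042237 -21.43775619   0.         -66.87182144
  81.83192754]
t 4.75 [ 0.48058026 -0.05951851  0.24080873] [-0.38602571 -0.16987746  0.16928198]
```

View pics/w1.png

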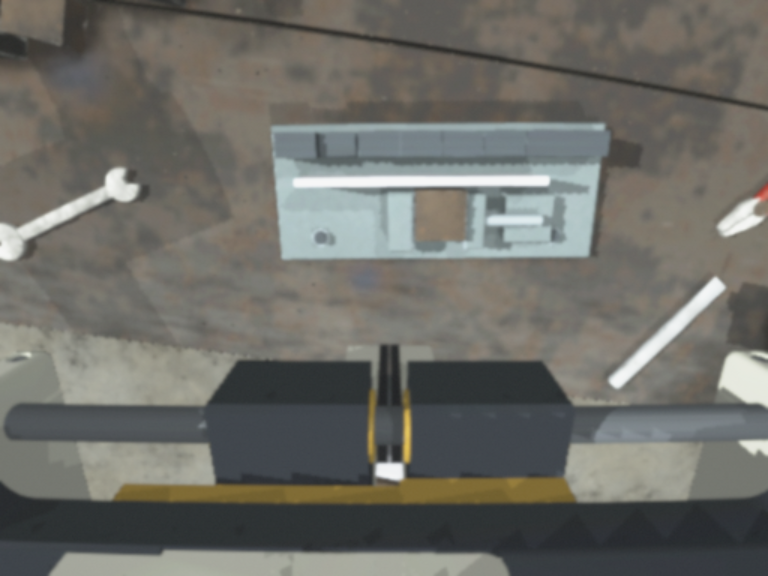

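View pics/w2.png

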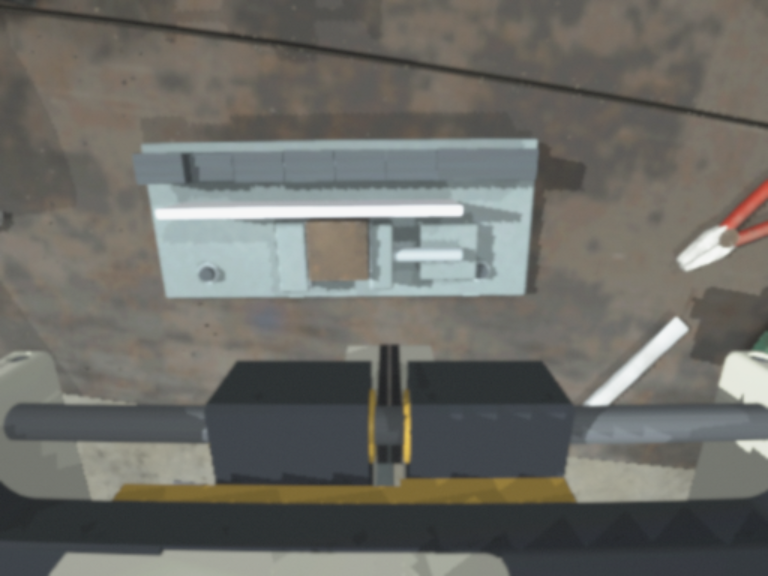

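View 1 shows the rail from (274,140) to (608,140), and view 2 from (137,165) to (537,163). The key pad is visible near the left end at about (337,145) in view 1. Next I'll zoom in on the corners and triangulate them.

Run:
```python
from h import *
A=[]
for i,(a,b,c,d) in {1:(175,415,76,112),2:(85,365,90,130)}.items():
    im=np.load(f'pics/w{i}.npz')['im'][c:d,a:b,::-1]
    n=(b-a)//2
    A+=[cv2.resize(x,(n*6,(d-c)*6),interpolation=cv2.INTER_CUBIC) for x in (im[:,:n],im[:,n:2*n])]
w=max(x.shape[1] for x in A);y=0;out=np.zeros((sum(x.shape[0]+6 for x in A),min(w,800)+0,3),np.uint8)
for x in A: out[y:y+x.shape[0],:min(800,x.shape[1])]=x[:,:800];print(y);y+=x.shape[0]+6
print(out.shape);k=600/out.shape[0] if out.shape[0]>600 else 1;print(k)
cv2.imwrite('pics/wz.png',out[:470]);cv2.imwrite('pics/wz2.png',out[440:])
```

```text
0
222
444
690
(936, 800, 3)
0.6410256410256411
```

View pics/wz.png

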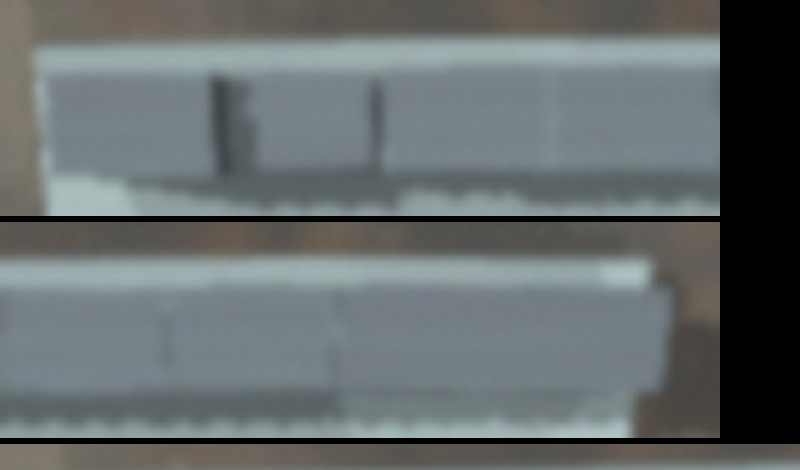

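View pics/wz2.png

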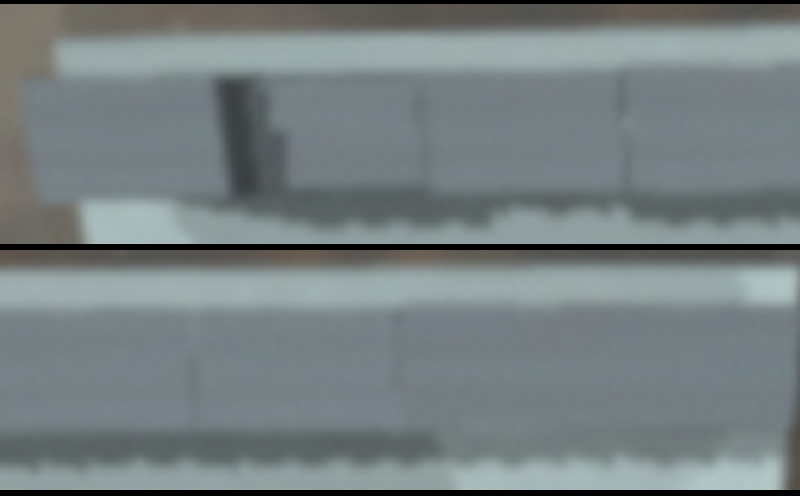

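Run:
```python
from h import *
z1=np.array([[45,72],[48,169],[672+720,66],[660+720,168]])/6+[175,76]
z2=np.array([[20,76],[38,196],[800+840,58],[785+840,182]])/6+[85,90]
V=[]
for i,z in ((1,z1),(2,z2)):
    f=np.load(f'pics/w{i}.npz');pose=(f['pos'],f['rot']);P=onplane('wrist',z,.045,pose);V.append(P)
    mid=(P[0]+P[1])/2,(P[2]+P[3])/2; d=mid[0]-mid[1]
    print(i,np.round(P,4).tolist(),'mids',mid,'th',np.arctan2(-d[0],d[1]),np.linalg.norm(d))
    X=cloud('wrist',f['dp'],pose);u=z.mean(0).astype(int);print('depth z',np.median(X[u[1]-4:u[1]+4,u[0]-40:u[0]+80,2]))
# triangulate heights
for k in range(4):
    A=[];b=[]
    for i,z in ((1,z1),(2,z2)):
        f=np.load(f'pics/w{i}.npz');T=cam2world('wrist',(f['pos'],f['rot']));s=slopes(robot.camera_info('wrist'),z[k])[0]
        r=T[:3,:3]@[*s,1];r/=np.linalg.norm(r);M=np.eye(3)-np.outer(r,r);A.append(M);b.append(M@T[:3,3])
    print(np.round(np.linalg.solve(sum(A),sum(b)),4))
```

```text
1 [[0.5326, 0.1507, 0.045], [0.5107, 0.1485, 0.045], [0.5797, -0.1643, 0.045], [0.5567, -0.168, 0.045]] mids (array([0.52167201, 0.1495701 , 0.045     ]), array([ 0.56820043, -0.16615277,  0.045     ])) th 0.14631791106313508 0.3191329193078038
depth z 0.04516280000952985
2 [[0.5323, 0.1509, 0.045], [0.5093, 0.1479, 0.045], [0.5794, -0.1636, 0.045], [0.5559, -0.1662, 0.045]] mids (array([0.52080182, 0.14940232, 0.045     ]), array([ 0.56761654, -0.16492656,  0.045     ])) th 0.1478486682850096 0.3177959449546477
depth z 0.044830546416236905
[0.5325 0.1503 0.0461]
[0.51   0.1483 0.0446]
[ 0.5792 -0.1621  0.0497]
[ 0.556  -0.1624  0.0565]
```

Geometry is consistent: both views give yaw of about 0.146 and a rail length of 318–319 mm, and depth puts the rail top at 45 mm. Next I'll move to the rail's right-hand end and touch down gently.

```bash
cat >> h.py <<'E'
th=0.1465; L=np.array([0.5213,0.1495]); Rr=np.array([0.5680,-0.1657])
mid=(L+Rr)/2; ey=np.array([-np.sin(th),np.cos(th)]); ex=np.array([np.cos(th),np.sin(th)])
Re=mid-0.160*ey
def pt(s,z): return np.r_[Re+s*ey,z]
def Rt(sg): # tool x = sg*ey
    X=np.r_[sg*ey,0];Z=np.array([0,0,-1.]);return np.c_[X,np.cross(Z,X),Z]
E
python3 - <<'E'
from h import *
for sg in (1,-1):
    for s in (.025,.16,.26): print(sg,s,robot.ik(pt(s,.06),Rt(sg)))
E
```

```text
1 0.025 None
1 0.16 [ 19.76462414  18.09647254 -27.7462689    0.         -44.15725856
 168.62920756]
1 0.26 [ 30.61842484  17.54007641 -28.62072569   0.         -43.8391979
 157.77540686]
-1 0.025 [  5.15618738  21.04521683 -22.98692802   0.         -45.96785516
   3.23764432]
-1 0.16 [ 19.76462414  18.09647254 -27.7462689    0.         -44.15725856
 -11.37079244]
-1 0.26 [ 30.61842484  17.54007641 -28.62072569   0.         -43.8391979
 -22.22459314]
```

Run:
```python
from h import *
R=Rt(-1);s=.028
robot.goto(pt(s,.12),R); robot.servo_line(pt(s,.053),R,speed=.08); robot.dwell(.2)
F0=np.mean([robot.read_force() for _ in range(5)],0);print('bias',F0,robot.read_position(),robot.read_t())
z=.053
for k in range(24):
    z-=.0007; robot.servo_line(pt(s,z),R,speed=.01); robot.dwell(.03)
    f=robot.read_force()-F0
    print(round(z,4),np.round(robot.read_position()[2],4),np.round(f,2))
    if f[2]>4 or z<.038: break
np.save('F0.npy',F0);print(robot.read_t(),robot.read_position()-pt(s,z))
```

```text
bias [ 0.16061951 -0.11326495 -0.05447191] [ 0.56425935 -0.13868056  0.05355349] 7.1833
0.0523 0.0524 [-0.18  0.7  -0.06]
0.0516 0.0515 [-0.44 -0.31 -0.81]
0.0509 0.0509 [ 0.74 -0.07  0.38]
0.0502 0.0502 [-0.34  0.39 -0.48]
0.0495 0.0495 [ 0.47  0.63 -0.63]
0.0488 0.0488 [-0.17  0.06  0.04]
0.0481 0.0481 [-0.47 -0.03 -0.45]
0.0474 0.0473 [ 0.33 -0.81  0.06]
0.0467 0.0467 [0.75 0.94 0.23]
0.046 0.046 [-0.43 -0.25  1.45]
0.0453 0.0454 [ 0.35 -0.26  1.27]
0.0446 0.0453 [-2.02  1.19  7.76]
10.5833 [ 1.16461722e-04 -8.02276986e-06  7.27517585e-04]
```

Contact at z=0.0453 with about 8 N. Now I'll slide left while holding light contact.

Run:
```python
from h import *
R=Rt(-1);s=.028;z=.0446;F0=np.load('F0.npy');lost=0
while s<.262:
    s+=.006; robot.servo_line(pt(s,z),R,speed=.03)
    f=np.mean([robot.read_force() for _ in range(3)],0)-F0; zz=robot.read_position()[2]
    print(round(s,3),round(z,4),round(zz,4),np.round(f,1))
    if f[2]>60 or np.linalg.norm(f[:2])>40: print('HIGH');break
    if f[2]<2:
        if zz<.0448 or lost: 
            lost+=1
            if lost>=2: print('NOTCH');break
        else: lost=1
        z-=.0003
    else:
        lost=0; z+=np.clip((f[2]-7)*.00005,-.0003,.0003)
print(robot.read_t())
```

```text
0.034 0.0446 0.0453 [-0.8 -3.4  7.6]
0.04 0.0446 0.0453 [-1.  -1.3  6.2]
0.046 0.0446 0.0453 [ 0.5 -1.4  6.5]
0.052 0.0446 0.0453 [-0.3 -1.4  6.5]
0.058 0.0445 0.0453 [ 0.7 -1.2  7.2]
0.064 0.0445 0.0453 [-0.7 -1.8  6.4]
0.07 0.0445 0.0453 [-0.1 -1.6  6.2]
0.076 0.0445 0.0453 [ 1.1 -2.1  6.7]
0.082 0.0445 0.0453 [-0.4 -2.1  7.1]
0.088 0.0445 0.0453 [-0.5 -1.8  6.6]
0.094 0.0444 0.0453 [ 0.1 -3.1  7.9]
0.1 0.0445 0.0453 [-0.1 -1.5  7.1]
0.106 0.0445 0.0453 [-0.1 -2.6  7.5]
0.112 0.0445 0.0453 [-0.5 -1.4  7.9]
0.118 0.0446 0.0453 [ 0.8 -1.3  6.8]
0.124 0.0446 0.0453 [-0.3 -3.1  7.1]
0.13 0.0446 0.0453 [-0.1 -2.5  7.4]
0.136 0.0446 0.0453 [-0.2 -2.3  7. ]
0.142 0.0446 0.0453 [ 0.9 -0.6  7.5]
0.148 0.0446 0.0453 [-0.7 -2.8  7. ]
0.154 0.0446 0.0454 [-0.3 -2.2  6.4]
0.16 0.0446 0.0453 [-1.  -2.4  7.5]
0.166 0.0446 0.0453 [-0.3 -2.4  7.2]
0.172 0.0446 0.0453 [ 0.6 -2.2  8. ]
0.178 0.0447 0.0453 [-0.6 -2.   7.4]
0.184 0.0447 0.0453 [-0.5 -2.4  6.4]
0.19 0.0447 0.0453 [-0.7 -2.1  7.3]
0.196 0.0447 0.0453 [-1.4 -2.4  7.7]
0.202 0.0447 0.0453 [-0.1 -2.2  7.2]
0.208 0.0447 0.0453 [-1.  -2.5  6.4]
0.214 0.0447 0.0453 [ 0.5 -2.6  6.6]
0.22 0.0447 0.0453 [ 1.3 -3.4  6.4]
0.226 0.0446 0.0453 [-0.8 -3.1  8.4]
0.232 0.0447 0.0453 [-0.7 -3.1  7.4]
0.238 0.0447 0.0453 [ 0.4 -3.4  7.5]
0.244 0.0447 0.0452 [ 0.2 -3.   5.4]
0.25 0.0447 0.0448 [-0.7 -0.5  3.9]
0.256 0.0445 0.0442 [0.4 0.9 0.3]
0.262 0.0442 0.0442 [-0.3  0.6 -0.3]
NOTCH
24.2333
```

The rail dropped away at s≈0.25 m, which matches a notch centred 260 mm from the right end (60 mm from the left) and the image. Centring there and pressing.

Run:
```python
from h import *
R=Rt(-1);s=.260;z=.0442;F0=np.load('F0.npy')
robot.servo_line(pt(s,z),R,speed=.03)
while z>.0265:
    z-=.001; robot.servo_line(pt(s,z),R,speed=.012); robot.dwell(.03)
    f=np.mean([robot.read_force() for _ in range(2)],0)-F0; zz=robot.read_position()[2]
    print(round(z,4),round(zz,4),np.round(f,1))
    if f[2]>22 or np.linalg.norm(f[:2])>15: break
robot.dwell(.2);print(robot.read_position(),robot.read_force()-F0,robot.read_t())
```

```text
0.0432 0.0431 [-0.2  0.3 -0.4]
0.0422 0.0421 [ 0.  -0.5  0.7]
0.0412 0.0412 [-0.1  1.  -0.6]
0.0402 0.0402 [-0.2  0.4  0.6]
0.0392 0.0391 [-0.6 -0.  -0.6]
0.0382 0.0382 [-0.4  0.8  0.6]
0.0372 0.0373 [-1.4  0.4  3.1]
0.0362 0.0363 [-1.1  0.7  3.9]
0.0352 0.0352 [-0.7  0.4  3.7]
0.0342 0.0342 [-0.6 -0.1  2.8]
0.0332 0.0332 [1.  0.6 2.9]
0.0322 0.0322 [1.1 0.5 3.1]
0.0312 0.0312 [0.8 0.9 2.4]
0.0302 0.0303 [ 0.2 -0.2  4.4]
0.0292 0.0302 [-3.6  0.1 15.6]
0.0282 0.0301 [-7.7  0.6 25.3]
[0.53023871 0.09088962 0.03010945] [-7.76779283  0.69561996 25.09063881] 29.2167
```

The key hit its stop at z=0.0302, 8 mm below first contact, and the force rose to 25 N. I'll retreat straight up, move clear and check.

Run:
```python
from h import *
R=Rt(-1);s=.260
robot.servo_line(pt(s,.0300),R,speed=.02)
robot.servo_line(pt(s,.16),R,speed=.08)
c,si=np.cos(th),np.sin(th);Rv=np.array([[c,si,0],[si,-c,0],[0,0,-1]])
robot.goto((0.45,0.03,0.32),Rv);robot.dwell(.2)
pos=robot.read_position();rot=robot.read_tcp_rot();im,dp=robot.grab_frame('wrist')
np.savez('pics/w3.npz',pos=pos,rot=rot,im=im,dp=dp)
a=np.load('pics/w1.npz')['im'];sl=np.s_[70:180,175:415,::-1]
g=np.vstack([a[sl],im[sl]]);cv2.imwrite('pics/cmp.png',cv2.resize(g,None,fx=2.7,fy=2.7,interpolation=cv2.INTER_CUBIC))
cv2.imwrite('pics/w3.png',cv2.resize(im[:,:,::-1],None,fx=1.5,fy=1.5))
t,_=robot.grab_frame('top');cv2.imwrite('pics/top3.png',cv2.resize(t[:,:,::-1],None,fx=1.5,fy=1.5))
print(robot.read_t(),pos,robot.read_force())
```

```text
32.9667 [0.45000396 0.03006289 0.31950611] [0.66902066 0.1774969  0.4169331 ]
```

View pics/cmp.png

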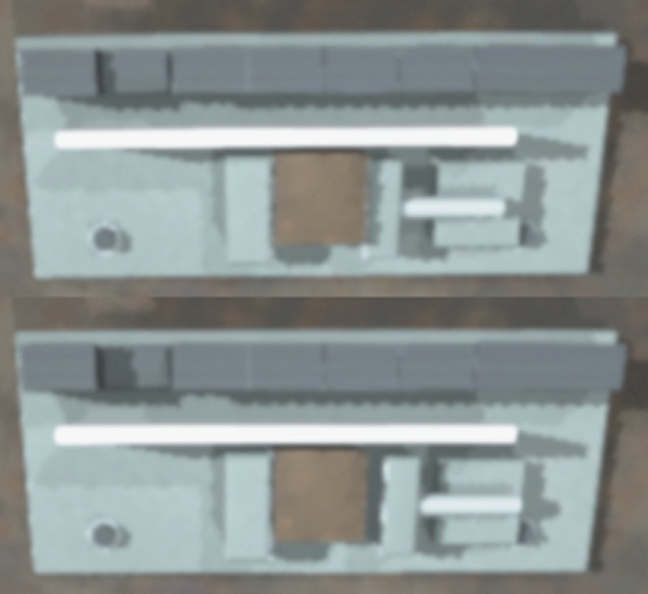

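View pics/top3.png

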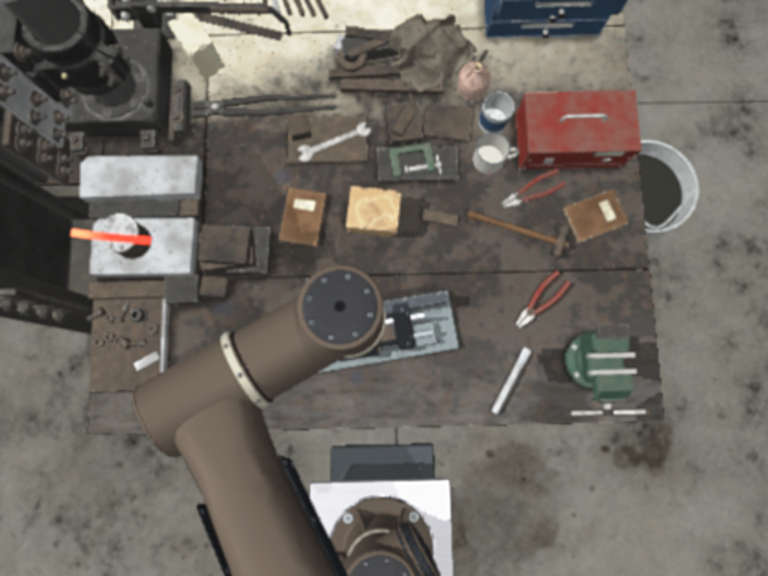

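In the before/after comparison the jaw's left face moved from x≈368 to ≈385 px. That leaves a gap to the block, which hasn't moved (275–367 px), and the key lies deeper in the notch. The top view shows the bystanders in place, so I'm handing in.

Run:
```python
from h import *
print(robot.job_done(), robot.read_t())
```

```text
the job is handed in; nothing more can be done
the job is handed in; nothing more can be done
```

The release key is pressed fully down, the jaw is open, and the job was handed in at about 33 s of the 67 s limit.

- **Slide:** I shut the fingers, touched the rail 28 mm from its right-hand end, and slid left with about 7 N on it. Contact dropped away at about 250 mm. That puts the notch centre 60 mm from the left end, as the pictures had already suggested.
- **Press:** I pressed the key from first contact at about 38 mm to a hard stop at 30.2 mm, so 8 mm of travel, ending at 25 N. I then drew the hand straight up and clear.
- **Last checks:** The wrist picture taken after withdrawing shows the jaw backed off and a gap beside the block. The block has not moved in the picture, and the key sits deeper in the notch. The top view showed the bystanders where they were, though the arm hid the area around the left of the fixture. With the hand clear, the wrist force read near zero.
- **Disagreement:** Triangulating the rail's right-hand corners from the two wrist views gave heights of 50–57 mm, because the two views were close together. Depth (45 mm) and touch (45.3 mm) agreed with the stated 45 mm, so I used those.

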